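# Load a wall clock on the indexing carrier and push it to the next station

### The arm

A 6-joint arm with a two-finger parallel gripper is mounted at the origin on the work surface. World frame = base frame: x ahead of the robot, y to its left, z up, the work surface at z = 0. Lengths are in m, angles in rad, forces in N, time in s.
With the tool pointing down it reaches from about 0.325 to 0.75 m from the base axis. Payload 7.6 kg.
Tool frame: the origin (TCP) lies on the centre line of the jaws, within the pads' length; the fingertips stand 17 mm ahead of it and the grasp point (between the pads) lies 2 mm behind it (r.tip_extent is the distance from the TCP to the fingertips, in m); z points along the fingers, y is the line along which they close (so a half turn about z gives the same grasp; the last joint's range is limited). The gripper opens to 85 mm and grips with 20 to 120 N. Pads are 22 mm wide; open, the fingers measure 114 mm over their backs; the gripper's body (76 mm by 85 mm) begins 54 mm behind the grasp point. The pads swing forward as they close: fully open they stand 13 mm farther back than shut.
Start: joints at [-1.344, 0.052, 1.401, -0, 1.689, -0.07], TCP at [0.154, -0.502, 0.215] pointing down, gripper open.
Joint ranges: [-2.9, 2.9], [-0.91, 2.17], [0.12, 2.37], [-1.06, 4.2], [0.26, 2.73], [-2.93, 2.93]. Speed limits (rad/s): [2.57, 2.57, 3.01, 3.14, 3.14, 3.14].

### API

Orientations are given as a rotation vector (axis times angle).
In Python, from station import sensors, vision, r gives the robot as it stands. The module is installed in compiled form; this text tells all that it offers.
- The arm moves only by the tool play_rows, never from a script. Its argument "steps" is a list of rows, each an object with "fingers": the finger opening in cm, from 0 to 8.54; "travel": the shift along the tool's x, y, z in cm, a list of three; "dr": the turn, a rotation vector about the tool's x, y, z in rad, a list of three. A call has 1 to 5 rows; each row is the pose to reach, as a shift and turn from the pose commanded when the call began, along the tool's axes at that moment; what a row does not reach only later rows make up. A row lasts 1/10 s, in which the tool goes at most 50 mm and 8.59 degrees, less where a joint would pass 70% of its speed; a pose out of reach is approached as far as the arm can. A call with a gripper value outside its range is refused whole. The fingers move at their own pace and stop on an object; the grip force is fixed at half the most. Time passes only in rows, so rows that repeat a pose let the fingers close. It gives the time, the measured TCP pose, the force, the opening and the grip force at its end, in the units of the state.
- sensors.state(): the state, without advancing time (a new reading comes with each control period).
- vision.grab_frame(name): name is "scene" or "top" or "wrist"; returns a dict with "img" (384x512x3 uint8, red, green, blue), "fx", "fy", "cx", "cy" (pixels), "R" (3x3) and "t" (3): a world point X has camera coordinates R X + t. Camera axes: x right, y down, z forward; pixel columns grow to the right and rows downward; lengths in m; the calibration is good to about 2 mm. The wrist camera is an equidistant fisheye: a pixel r from the principal point sees the ray r / f radians off the axis. A picture is of the moment at which its call begins. There is no depth.
- r.sign_off(): hands the job in; it is judged then, once.
The state is a dict: "clock": time; "joints": joint angles; "qd": joint speeds; "effort": joint torques, N m; "tool_pos": TCP position; "orientation": TCP orientation; "contact_force": force on the tool from outside, world axes, zero at the start; "wrist_torque": the same for the moment, N m; "width": finger opening in m; "grip_force": force on a finger pad.
Only numpy, scipy, OpenCV 4.12 (cv2) and the standard library are available. Lean on these libraries where they do the work, as an engineer would, in place of code of your own. Each camera call takes 0.05 s, during which the arm holds its last target. There are 200 camera calls.

### The job

Set the large wall clock, face down as it lies, into the nest of the empty carrier, between its four corner locators, without dropping it. Then push the carrier along its rail to the next station until it clicks into the detent there, with the clock still lying flat in the nest and without running on past that station. Leave the smaller clock and the other things on the bench where they are.

Things in the scene. Friction and masses are not known exactly. Their poses are not given: they have to be found in the camera images.
- clock: Large wall clock to load (0.3 kg), face down: round sage-green case, 150 mm diameter; rim 22 mm high, 7 mm thick, 136 mm across inside, open at the top. In the middle a black movement box to grip: 44 mm (its x) by 64 mm (its y), rising from 6 to 40 mm above the underside. Origin: centre of the underside, z up.
- small_clock: A smaller clock of the same make, not to be moved: 110 mm diameter, rim 22 mm high, movement box 34 by 46 mm whose top is 28 mm above the underside. Origin: centre of the underside. The two clocks may have swapped places.
- nest (a point): Nest centre on the carrier's top face, 52 mm above the table, where the clock's origin belongs; x along the travel, z up. Carrier: aluminium plate 150 mm wide, from 125 mm behind this point to 80 mm ahead. Four white tapered locators, 18 mm high, 16 mm wide at the foot, 6 at the tip, stand at x, y = +-60.5 mm, leaving the clock 2.5 mm of play all round (7 at the tip).
- handle_top (a point): Middle of the top edge of the carrier's handle, a black upright plate across its rear end: 12 mm thick (x, along the travel), 120 mm wide (y), 55 mm high above the carrier. 115 mm behind the nest centre, 107 mm above the table. Push it from behind or grip it across its thickness from above.
- next_station (a point): Where the nest centre must come, fixed to the rail; x along the travel. On both sides of the rail a dark post 30 mm high with a white line marks each station; black ticks on the carrier's edges beside the nest centre then meet the white lines. A second station with the same posts, 160 mm farther on, is not to be used.
- carrier (a joint): Carrier's travel along the rail in m, growing towards the stations: 0 at the loading end, 0.18 in the next station's detent, 0.34 at the far end. Friction about 1.5 N; about 10 N are needed over the detent's bumps, the first met 19 mm before the station; within 5 mm of the station the detent pulls the carrier home.
- nut_driver: Bystander: driver with a red handle, 200 mm long, lying flat, 26 mm high. Origin: its middle, on the table.
- ratchet: Bystander: flat steel wrench, 180 mm long, lying on the table. Origin: its middle.
- tape: Bystander: paper-coloured roll of tape, 64 mm across, 24 mm high, lying flat. Origin: centre of the underside.
- oil: Bystander: white jar, 44 mm across, 90 mm high, standing. Origin: centre of the underside.
Things that resemble listed ones, but are neither listed nor needed, are in the scene too. What is shaped like the clock but purple is not meant.

How it is judged:
By the outcome, as a careful person would: the job done as asked, in the order asked, and still so for the second after the job is handed in, with the robot touching nothing.
It also fails if it takes over 54 s, if anything falls off the work surface, if the arm or the gripper's body presses on something with over 40 N, if the wrist force passes 120 N, or if a joint passes its speed limit or range.

## Working session

There is one attempt and no reset: what is moved stays moved. The work goes in short steps, Python scripts to look and compute and a tool call to move; the robot and the scene stay as the last step left them, time stands still between calls to the robot, and variables do not carry over. Pictures are saved under pics/ and viewed, at most 10 in all, crops included, and the job is handed in when it is done.

Besides the shell and the picture viewer there is one more tool, called after ">>>" as a command line: name --argument value ..., lists and objects as JSON in quotes. play_rows: Moves the arm, as the interface text tells. Its arguments: {"type":"object","properties":{"steps":{"type":"array","items":{"type":"object","properties":{"fingers":{"type":"number"},"travel":{"type":"array","items":{"type":"number"}},"dr":{"type":"array","items":{"type":"number"}}}}}},"required":["steps"]}

```bash
mkdir -p pics
cat > h.py <<'E'
import numpy as np, cv2
from station import sensors, vision, r
def grab(n, path=None):
    f=vision.grab_frame(n)
    if path: cv2.imwrite(path,f['img'][:,:,::-1])
    return f
def ray(f,u,v,fish=False):
    x=(u-f['cx'])/f['fx'];y=(v-f['cy'])/f['fy']
    if fish:
        th=np.hypot(x,y);s=np.sin(th)/max(th,1e-9);d=np.array([x*s,y*s,np.cos(th)])
    else: d=np.array([x,y,1.])
    R=np.array(f['R']);t=np.array(f['t'])
    return -R.T@t, R.T@d
def plane(f,u,v,z,fish=False):
    c,d=ray(f,u,v,fish);return c+d*(z-c[2])/d[2]
def proj(f,X,fish=False):
    p=np.array(f['R'])@np.array(X)+np.array(f['t'])
    if fish:
        rr=np.hypot(p[0],p[1]);th=np.arctan2(rr,p[2]);return np.array([f['cx']+f['fx']*th*p[0]/rr,f['cy']+f['fy']*th*p[1]/rr])
    return np.array([f['cx']+f['fx']*p[0]/p[2],f['cy']+f['fy']*p[1]/p[2]])
E
python3 - <<'E'
from h import *
a=grab('top');b=grab('scene')
cv2.imwrite('pics/a.png',cv2.resize(a['img'][:,:,::-1],(800,600),interpolation=cv2.INTER_CUBIC))
cv2.imwrite('pics/b.png',b['img'][:,:,::-1])
for f in(a,b): print(f['fx'],f['cx'],f['cy'],-np.array(f['R']).T@np.array(f['t']),np.array(f['R']).round(3).tolist())
print(sensors.state())
E
```

```text
447.50143342781547 252.28688696240118 192.68387598018447 [0.45576742 0.06412328 1.33336709] [[0.002, -1.0, -0.017], [-0.994, -0.0, -0.11], [0.11, 0.017, -0.994]]
419.75507948144497 258.4162911320985 193.83242394448172 [1.40167694 0.45791892 0.89771742] [[-0.433, 0.902, 0.001], [0.587, 0.282, -0.759], [-0.685, -0.328, -0.651]]
{'clock': 0.1, 'joints': array([-1.34427645e+00,  5.27795646e-02,  1.40161584e+00, -2.39622454e-05,
        1.68856040e+00, -7.02986069e-02]), 'qd': array([ 0.00090726, -0.00147556, -0.00246563, -0.00029898,  0.00013565,
        0.00074135]), 'effort': array([ 1.44797901e-03, -3.82581782e+01, -3.60984814e+01, -4.17591832e-05,
        4.77885696e-03,  1.91464414e-05]), 'tool_pos': array([ 0.15350496, -0.50176651,  0.21405733]), 'orientation': array([-3.10571728e+00, -4.64326727e-01,  2.04261920e-04]), 'contact_force': array([ 0.57978891,  0.20306765, -0.28838454]), 'wrist_torque': array([-0.02281562, -0.03422923, -0.00089862]), 'grip_force': 0.0, 'width': 0.08533051090444103}
```

View pics/a.png

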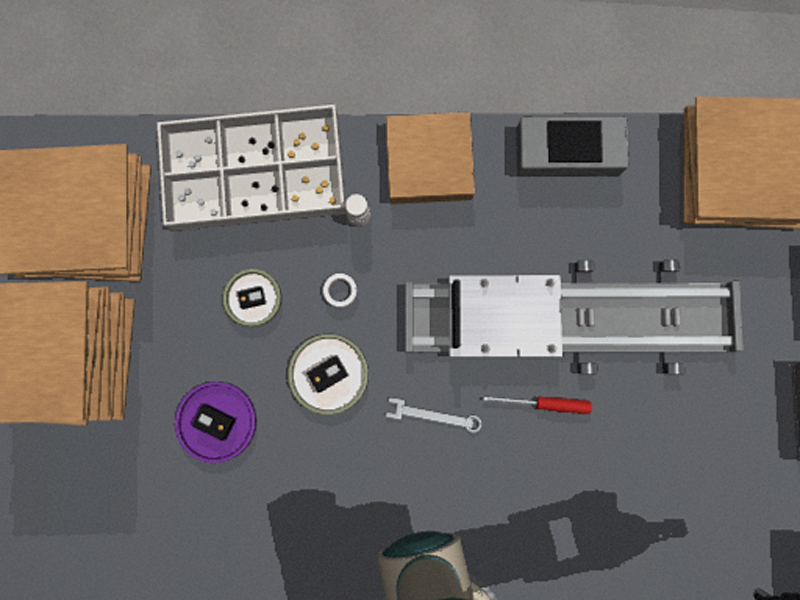

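View pics/b.png

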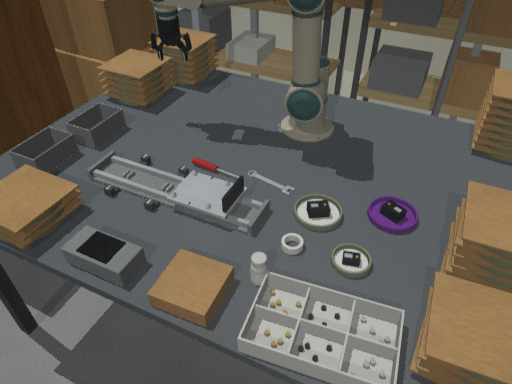

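The top view is 800x600, with image right = -y and image down = -x. The large green clock is at (328,374), the small one at (252,298) and the purple decoy at (215,421). The carrier plate is at (505,315) with its handle at (456,315), and the next station's posts are at (585,266) and (588,368).

```bash
cat > m.py <<'E'
from h import *
def clock(f):
    s=512/800; im=f['img'].astype(int); g=im.max(2)
    yy,xx=np.mgrid[:384,:512]; d=np.hypot(xx-328*s,yy-374*s)
    hsv=cv2.cvtColor(f['img'],cv2.COLOR_RGB2HSV)
    tab=np.median(g[(d>31)&(d<36)])
    m=((d<30)&((im[:,:,0]-im[:,:,2]>12)|(g>150))).astype(np.uint8)
    c=max(cv2.findContours(m,0,1)[0],key=cv2.contourArea)
    (u,v),rad=cv2.minEnclosingCircle(c); el=cv2.fitEllipse(cv2.convexHull(c))
    print('circ',u,v,rad,el, plane(f,*el[0],.018)[:2])
    b=((d<17)&(g<90)).astype(np.uint8)
    pts=np.argwhere(b)[:,::-1].astype(np.float32)
    P=np.array([plane(f,*p,.04)[:2] for p in pts],np.float32)
    print('box',cv2.minAreaRect(P*1000))
def carrier(f,ymin=None):
    s=512/800; im=f['img'].astype(int);g=im.min(2)
    m=(g>175).astype(np.uint8); m[:, :int(440*s)]=0;m[:, int(760*s):]=0; m[:int(268*s)]=0;m[int(364*s):]=0
    m=cv2.morphologyEx(m,cv2.MORPH_OPEN,np.ones((9,9)))
    c=max(cv2.findContours(m,0,1)[0],key=cv2.contourArea)
    rc=cv2.minAreaRect(c);print('plate px',rc)
    P=np.array([plane(f,*p,.052)[:2] for p in cv2.boxPoints(rc)]);print((P*1000).round(1).tolist())
if __name__=='__main__':
    f=grab('top');clock(f);carrier(f)
    big=cv2.resize(f['img'][150:260,130:480,::-1],None,fx=2.28,fy=2.28,interpolation=cv2.INTER_CUBIC)
    a=f['img'][160:250,250:450,::-1];cv2.imwrite('pics/c.png',cv2.resize(a,(800,360),interpolation=cv2.INTER_CUBIC))
E
python3 m.py
```

```text
circ 209.39285278320312 239.14097595214844 25.69658851623535 ((209.46287536621094, 239.07553100585938), (50.423927307128906, 51.26723098754883), 44.268829345703125) [0.4651404 0.2116663]
box ((465.7275085449219, 211.19801330566406), (45.03632736206055, 64.59794616699219), 31.017850875854492)
plate px ((326.5, 201.5), (51.0, 63.0), 90.0)
[[646.6, -37.4], [646.5, -218.7], [499.9, -215.2], [499.6, -36.1]]
```

View pics/c.png

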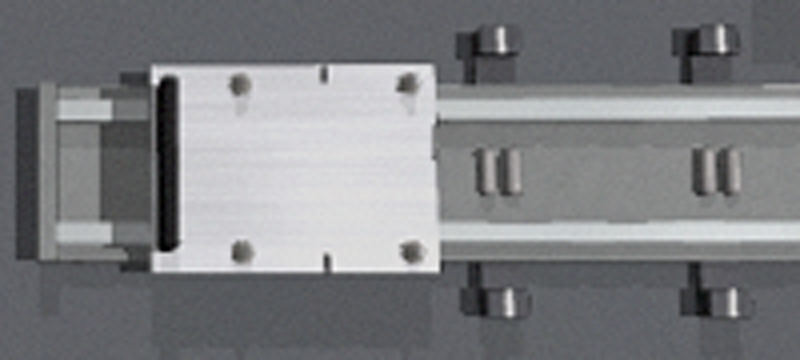

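```bash
cat > n.py <<'E'
from h import *
from scipy.spatial.transform import Rotation as Ro
f=grab('top')
c=lambda u,v:(250+(u+.5)/4-.5,160+(v+.5)/4-.5)
for p in[(323,73),(327,262)]:print('tick',plane(f,*c(*p),.052)[:2].round(4))
for p in[(240,80),(406,80),(241,249),(411,250)]:print('loc',plane(f,*c(*p),.068)[:2].round(4))
for p in[(499,40),(509,302)]:print('post',plane(f,*c(*p),.03)[:2].round(4))
s=sensors.state();R=Ro.from_rotvec(s['orientation']).as_matrix();print(R.round(3),r.tip_extent)
E
python3 n.py
```

```text
tick [ 0.6411 -0.1392]
tick [ 0.5051 -0.1397]
loc [ 0.6338 -0.0776]
loc [ 0.6337 -0.1954]
loc [ 0.5136 -0.0769]
loc [ 0.513  -0.1962]
post [ 0.6687 -0.2718]
post [ 0.4773 -0.2737]
[[ 0.956  0.292 -0.   ]
 [ 0.292 -0.956  0.001]
 [ 0.    -0.001 -1.   ]] 0.017
```

>>> play_rows --steps '[{"fingers": 8.5, "travel": [4, -1.4, 0], "dr": [0, 0, -0.145]}, {"fingers": 8.5, "travel": [8, -2.8, 0], "dr": [0, 0, -0.29]}, {"fingers": 8.5, "travel": [12, -4.2, 0], "dr": [0, 0, -0.43]}, {"fingers": 8.5, "travel": [16, -5.6, 0], "dr": [0, 0, -0.575]}, {"fingers": 8.5, "travel": [20.2, -7, 0], "dr": [0, 0, -0.72]}]'

```text
clock: 0.7
tool_pos: [0.3273, -0.3749, 0.2148]
orientation: [2.74, 1.537, -0.0]
contact_force: [-0.1, -1.1, 0.1]
width: 0.0847
grip_force: 0.0
```

Tracks well.

>>> play_rows --steps '[{"fingers": 8.5, "travel": [4.8, -0.1, 0], "dr": [0, 0, -0.145]}, {"fingers": 8.5, "travel": [9.6, -0.2, 0], "dr": [0, 0, -0.29]}, {"fingers": 8.5, "travel": [14.4, -0.3, 0], "dr": [0, 0, -0.43]}, {"fingers": 8.5, "travel": [19.2, -0.4, 0], "dr": [0, 0, -0.575]}, {"fingers": 8.5, "travel": [24, -0.4, 0], "dr": [0, 0, -0.72]}]'

```text
clock: 1.2
tool_pos: [0.4497, -0.1679, 0.2148]
orientation: [2.022, 2.404, 0.0]
contact_force: [0.8, -1.3, 0.6]
width: 0.0848
grip_force: 0.0
```

>>> play_rows --steps '[{"fingers": 8.5, "travel": [4.6, 1.4, 0], "dr": [0, 0, -0.075]}, {"fingers": 8.5, "travel": [9.3, 2.8, 0], "dr": [0, 0, -0.15]}, {"fingers": 8.5, "travel": [13.9, 4.2, 0], "dr": [0, 0, -0.225]}, {"fingers": 8.5, "travel": [18.6, 5.6, 0], "dr": [0, 0, -0.3]}, {"fingers": 8.5, "travel": [23.2, 6.9, 0], "dr": [0, 0, -0.375]}]'

```text
clock: 1.7
tool_pos: [0.4786, 0.0724, 0.2148]
orientation: [1.543, 2.737, 0.0]
contact_force: [0.5, -0.4, 0.1]
width: 0.0849
grip_force: 0.0
```

```bash
cat > d.py <<'E'
import sys
from h import *
from scipy.spatial.transform import Rotation as Ro
def delta(x,y,z,yaw):
    s=sensors.state();R=Ro.from_rotvec(s['orientation']).as_matrix()
    ang=np.degrees(np.arctan2(R[1,1],R[0,1]));g=(ang-yaw+90)%180-90
    Rt=Ro.from_euler('z',-g,degrees=True).as_matrix()@R
    # target: z exactly down
    print(s['clock'],s['tool_pos'].round(4),'yawY',ang.round(2),'tilt',R[:,2].round(4),'travel cm',(100*R.T@(np.array([x,y,z])-s['tool_pos'])).round(2),'drz',np.radians(g).round(4),'j',s['joints'].round(2),'F',s['contact_force'].round(1),'grip',s['grip_force'],s['width'])
if __name__=='__main__': delta(*map(float,sys.argv[1:]))
E
python3 d.py .4655 .2115 .16 31
```

```text
1.7 [0.4786 0.0724 0.2148] yawY 31.18 tilt [ 2.e-04 -1.e-04 -1.e+00] travel cm [12.58  6.08  5.47] drz 0.0031 j [ 0.07 -0.06  1.52 -0.    1.69 -0.47] F [ 0.5 -0.4  0.1] grip 0.0 0.08486204769300155
```

>>> play_rows --steps '[{"fingers": 8.5, "travel": [4.2, 2, 0]}, {"fingers": 8.5, "travel": [8.4, 4, 0]}, {"fingers": 8.5, "travel": [12.5, 6, 2.5]}, {"fingers": 8.5, "travel": [12.5, 6, 5.5]}, {"fingers": 8.5, "travel": [12.5, 6, 5.5]}]'

```text
invalid input
```

```bash
python3 - <<'E'
from h import *
f=grab('wrist','pics/d.png')
print(f['fx'],f['cx'],f['cy'],(-np.array(f['R']).T@np.array(f['t'])).round(3),np.array(f['R']).round(3).tolist())
print(proj(f,[.4655,.2115,.04],True),proj(f,[.4655,.2115,.022],True))
E
python3 d.py .4655 .2115 .03 31
```

```text
297.3186396354542 257.9990157761816 189.0023890208782 [0.434 0.144 0.375] [[0.856, 0.518, -0.0], [0.489, -0.809, 0.326], [0.169, -0.279, -0.945]]
[313.76637178  55.27617513] [310.97151115  56.95451696]
1.75 [0.4786 0.0785 0.2146] yawY 31.73 tilt [-1.0e-04  3.5e-03 -1.0e+00] travel cm [11.94  5.85 18.5 ] drz 0.0128 j [ 0.08 -0.06  1.51  0.    1.69 -0.47] F [-1.3  4.8 -0.2] grip 0.0 0.08531099871624137
```

View pics/d.png

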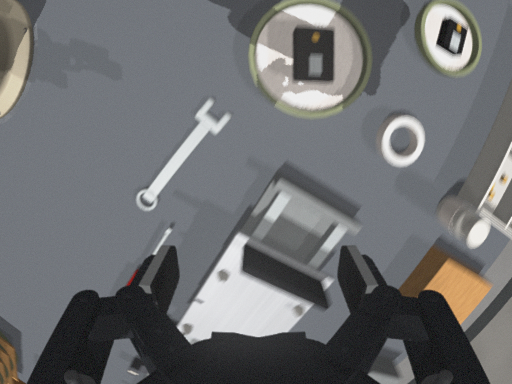

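The wrist view shows the large clock's box at (314,54), where the projection predicted it at (314,55). The move was refused because "dr" is required, so I'm resending it.

>>> play_rows --steps '[{"fingers": 8.5, "travel": [4.2, 2, 0], "dr": [0, 0, 0]}, {"fingers": 8.5, "travel": [8.4, 4, 0], "dr": [0, 0, 0]}, {"fingers": 8.5, "travel": [12.3, 6, 2.5], "dr": [0, 0, 0]}, {"fingers": 8.5, "travel": [12.3, 6, 5.5], "dr": [0, 0, 0]}, {"fingers": 8.5, "travel": [12.3, 6, 5.5], "dr": [0, 0, 0]}]'

```text
clock: 2.25
tool_pos: [0.4644, 0.2068, 0.1552]
orientation: [-1.541, -2.731, 0.011]
contact_force: [-0.1, 0.1, -0.4]
width: 0.085
grip_force: 0.0
```

```bash
python3 - <<'E'
from h import *
f=grab('wrist','pics/e.png');f=grab('wrist','pics/e.png')
im=f['img'].astype(int);g=im.max(2);yy,xx=np.mgrid[:384,:512]
p=proj(f,[.4655,.2115,.04],True);print(p)
d=np.hypot(xx-p[0],yy-p[1])
# green rim pixels -> plane z=.022, fit circle
hsv=cv2.cvtColor(f['img'],cv2.COLOR_RGB2HSV)
m=(hsv[:,:,0]>25)&(hsv[:,:,0]<60)&(hsv[:,:,1]>50)&(g>60)
P=np.array([plane(f,x,y,.022,True)[:2] for y,x in np.argwhere(m)])
rr=np.hypot(*(P-[.4655,.2115]).T);P=P[(rr>.06)&(rr<.085)]
from scipy.optimize import least_squares
s=least_squares(lambda q:np.hypot(P[:,0]-q[0],P[:,1]-q[1])-q[2],[.4655,.2115,.072],loss='soft_l1',f_scale=.002);print('rim',len(P),s.x)
P=np.array([plane(f,x,y,.04,True)[:2] for y,x in np.argwhere((g<70)&(d<150))])
q=P-[.4655,.2115];a=np.radians(31);e=q@np.array([[np.cos(a),-np.sin(a)],[np.sin(a),np.cos(a)]])
k=(abs(e[:,0])<.03)&(abs(e[:,1])<.04);print('box',cv2.minAreaRect((P[k]*1000).astype(np.float32)))
E
python3 d.py .4655 .2115 .03 31
```

```text
[262.18803127 173.70114614]
rim 906 [0.46671335 0.21126037 0.07145221]
box ((465.0522766113281, 213.85447692871094), (40.00484085083008, 65.80899047851562), 31.138525009155273)
2.35 [0.4669 0.2063 0.16  ] yawY 30.97 tilt [-9.e-04 -6.e-04 -1.e+00] travel cm [ 0.52  0.17 13.  ] drz -0.0005 j [ 0.34  0.03  1.53 -0.    1.58 -0.2 ] F [-0.2 -0.6  1.1] grip 0.0 0.08497294590009084
```

View pics/e.png

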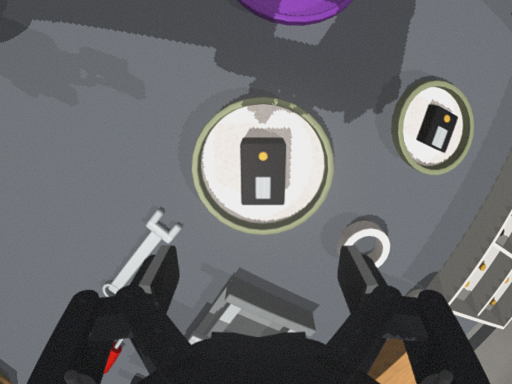

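The close view has the clock's box centred near (263,172) with its yaw right. I'll descend and grip.

>>> play_rows --steps '[{"fingers": 8.5, "travel": [0.5, 0.1, 3], "dr": [0, 0, 0]}, {"fingers": 8.5, "travel": [0.5, 0.1, 6.5], "dr": [0, 0, 0]}, {"fingers": 8.5, "travel": [0.5, 0.1, 10], "dr": [0, 0, 0]}, {"fingers": 8.5, "travel": [0.5, 0.1, 12], "dr": [0, 0, 0]}, {"fingers": 8.5, "travel": [0.5, 0.1, 13], "dr": [0, 0, 0]}]'

```text
clock: 2.85
tool_pos: [0.4657, 0.2105, 0.0297]
orientation: [-1.549, -2.733, 0.0]
contact_force: [-0.4, 0.4, -0.3]
width: 0.0849
grip_force: 0.0
```

>>> play_rows --steps '[{"fingers": 8.5, "travel": [0, 0, 0], "dr": [0, 0, 0]}, {"fingers": 4, "travel": [0, 0, 0], "dr": [0, 0, 0]}, {"fingers": 3.5, "travel": [0, 0, 0], "dr": [0, 0, 0]}, {"fingers": 3.5, "travel": [0, 0, 0], "dr": [0, 0, 0]}, {"fingers": 3.5, "travel": [0, 0, 0], "dr": [0, 0, 0]}]'

```text
clock: 3.35
tool_pos: [0.4656, 0.2117, 0.0305]
orientation: [1.547, 2.734, 0.001]
contact_force: [0.6, 0.3, -0.5]
width: 0.0346
grip_force: 0.0
```

>>> play_rows --steps '[{"fingers": 3.5, "travel": [0, 0, 0], "dr": [0, 0, 0]}, {"fingers": 3.5, "travel": [0, 0, 0], "dr": [0, 0, 0]}, {"fingers": 3.5, "travel": [0, 0, 0], "dr": [0, 0, 0]}]'

```text
clock: 3.65
tool_pos: [0.4652, 0.2115, 0.0298]
orientation: [1.547, 2.734, -0.0]
contact_force: [-0.4, -0.3, -0.1]
width: 0.0348
grip_force: 0.0
```

```bash
python3 d.py .466 .2115 .03 31
```

```text
3.65 [0.4652 0.2115 0.0298] yawY 31.0 tilt [ 0.e+00 -1.e-04 -1.e+00] travel cm [-0.04  0.07 -0.02] drz 0.0 j [ 0.35  0.16  1.67 -0.    1.32 -0.19] F [-0.4 -0.3 -0.1] grip 0.0 0.03484713900163467
```

The fingers closed to 35 mm with no force, which doesn't fit a 44 mm box, so I'm looking again.

Run:
```python
from h import *
w=grab('wrist');s=grab('scene')
print(proj(s,[.4655,.2115,.04]))
p=proj(s,[.4655,.2115,.06]).astype(int)
c=s['img'][max(p[1]-60,0):p[1]+60,p[0]-50:p[0]+50]
o=np.hstack([cv2.resize(w['img'],(400,300)),cv2.resize(c,(360,300),interpolation=3)])
cv2.imwrite('pics/f.png',o[:,:,::-1])
```

```text
[318.06591243 204.39077705]
```

View pics/f.png

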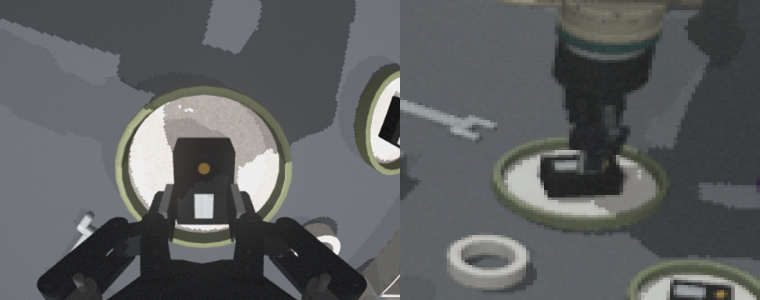

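Run:
```python
from h import *
w=grab('wrist');s=grab('scene')
o=np.array([(.4652),.2115,0]);a=np.radians(31);uy=np.array([np.cos(a),np.sin(a),0]);ux=np.array([-np.sin(a),np.cos(a),0])
W=w['img'].copy();S=s['img'].copy()
p0=proj(s,[.4655,.2115,.06]).astype(int)
S=cv2.resize(S[p0[1]-60:p0[1]+40,p0[0]-50:p0[0]+50],(600,600),interpolation=3)
for k in(-.022,.022):
  for j in(-.032,.032):
    X=o+uy*k+ux*j+[0,0,.04]
    cv2.circle(W,tuple(proj(w,X,True).astype(int)),2,(255,0,0),-1)
    q=(proj(s,X)-p0+[50,60]+.5)*6; cv2.circle(S,tuple(q.astype(int)),3,(255,0,0),-1)
  for z in(.013,.03,.05):
    X=o+uy*k*.8+[0,0,z]
    cv2.circle(W,tuple(proj(w,X,True).astype(int)),2,(0,255,255),-1)
    q=(proj(s,X)-p0+[50,60]+.5)*6; cv2.circle(S,tuple(q.astype(int)),3,(0,255,255),-1)
W=np.clip(W[120:,130:390].astype(float)*1.8,0,255).astype(np.uint8)
out=np.hstack([cv2.resize(W,(400,400)),cv2.resize(np.clip(S*1.8,0,255).astype(np.uint8),(400,400))])
cv2.imwrite('pics/g.png',out[:,:,::-1])
```

```text
(no output)
```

View pics/g.png

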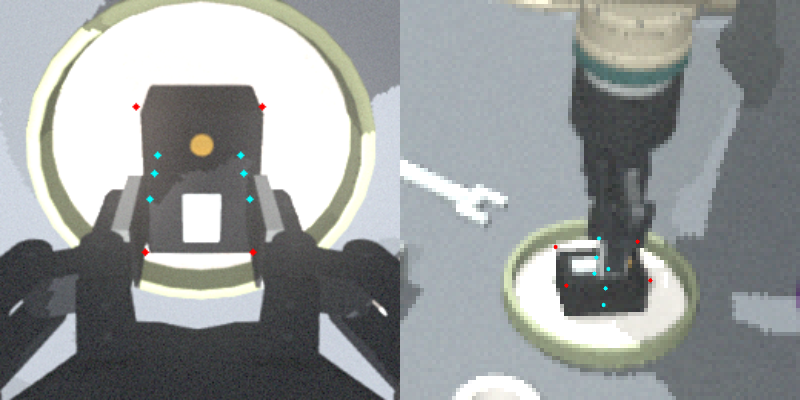

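>>> play_rows --steps '[{"fingers": 2.5, "travel": [0, 0, 0], "dr": [0, 0, 0]}, {"fingers": 2.5, "travel": [0, 0, 0], "dr": [0, 0, 0]}, {"fingers": 2.5, "travel": [0, 0, 0], "dr": [0, 0, 0]}]'

```text
clock: 4.15
tool_pos: [0.4652, 0.2115, 0.0297]
orientation: [1.547, 2.734, -0.0]
contact_force: [-0.6, 0.4, -0.5]
width: 0.0248
grip_force: 0.0
```

>>> play_rows --steps '[{"fingers": 7, "travel": [0, 0, 0], "dr": [0, 0, 0]}, {"fingers": 7, "travel": [0, 0, 0], "dr": [0, 0, 0]}, {"fingers": 7, "travel": [0, 0, 0], "dr": [0, 0, 0]}, {"fingers": 7, "travel": [0, 0, 0], "dr": [0, 0, 0]}]'

```text
clock: 4.55
tool_pos: [0.4652, 0.2115, 0.0298]
orientation: [1.547, 2.734, -0.0]
contact_force: [0.1, -0.4, -0.2]
width: 0.07
grip_force: 0.0
```

>>> play_rows --steps '[{"fingers": 7, "travel": [0, 0, 0.4], "dr": [0, 0, 0]}, {"fingers": 7, "travel": [0, 0, 0.8], "dr": [0, 0, 0]}, {"fingers": 7, "travel": [0, 0, 1.2], "dr": [0, 0, 0]}, {"fingers": 7, "travel": [0, 0, 1.6], "dr": [0, 0, 0]}, {"fingers": 7, "travel": [0, 0, 2], "dr": [0, 0, 0]}]'

```text
clock: 5.05
tool_pos: [0.4651, 0.2115, 0.0093]
orientation: [-1.547, -2.734, 0.001]
contact_force: [0.1, -1.2, -0.3]
width: 0.0701
grip_force: 0.0
```

Run:
```python
from h import *
s=sensors.state();print(s['tool_pos'],s['contact_force'],s['width'])
s=grab('scene');w=grab('wrist')
p0=proj(s,[.4655,.2115,.06]).astype(int)
S=cv2.resize(s['img'][p0[1]-60:p0[1]+40,p0[0]-50:p0[0]+50],(400,400),interpolation=3)
W=cv2.resize(w['img'][120:,130:390],(400,400))
cv2.imwrite('pics/k.png',np.clip(np.hstack([W,S])[:,:,::-1]*1.7,0,255).astype(np.uint8))
```

```text
[0.46510859 0.21145195 0.00925656] [ 0.13664733 -1.19492264 -0.25790349] 0.07009001225773594
```

View pics/k.png

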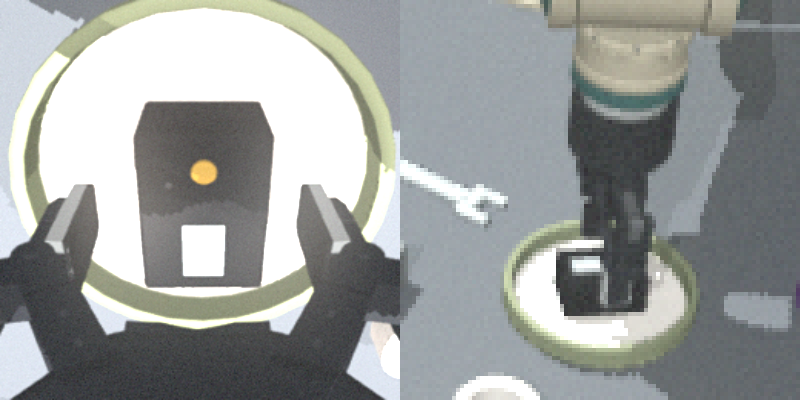

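The fingertips ride about 3 cm higher than tool_pos implies. They now straddle the box in both views, with the near tip at (622,305), so I'm closing.

>>> play_rows --steps '[{"fingers": 5, "travel": [0, 0, 0], "dr": [0, 0, 0]}, {"fingers": 3.5, "travel": [0, 0, 0], "dr": [0, 0, 0]}, {"fingers": 3, "travel": [0, 0, 0], "dr": [0, 0, 0]}, {"fingers": 3, "travel": [0, 0, 0], "dr": [0, 0, 0]}, {"fingers": 3, "travel": [0, 0, 0], "dr": [0, 0, 0]}]'

```text
clock: 5.65
tool_pos: [0.4658, 0.2117, 0.0106]
orientation: [1.546, 2.733, 0.002]
contact_force: [1.0, 1.2, 5.3]
width: 0.0423
grip_force: 63.0
```

>>> play_rows --steps '[{"fingers": 3, "travel": [0, 0, 0], "dr": [0, 0, 0]}, {"fingers": 3, "travel": [0, 0, 0], "dr": [0, 0, 0]}]'

```text
clock: 5.85
tool_pos: [0.4658, 0.2117, 0.0105]
orientation: [1.547, 2.733, 0.002]
contact_force: [0.1, 0.3, 4.8]
width: 0.0422
grip_force: 63.0
```

>>> play_rows --steps '[{"fingers": 3, "travel": [0, 0, -1], "dr": [0, 0, 0]}, {"fingers": 3, "travel": [0, 0, -3], "dr": [0, 0, 0]}, {"fingers": 3, "travel": [0, 0, -6.5], "dr": [0, 0, 0]}, {"fingers": 3, "travel": [0, 0, -10], "dr": [0, 0, 0]}, {"fingers": 3, "travel": [0, 0, -13.5], "dr": [0, 0, 0]}]'

```text
clock: 6.35
tool_pos: [0.4643, 0.2111, 0.1455]
orientation: [-1.546, -2.733, 0.003]
contact_force: [0.6, 0.0, -2.6]
width: 0.0425
grip_force: 62.0
```

>>> play_rows --steps '[{"fingers": 3, "travel": [-1.5, -0.4, 0], "dr": [0, 0, 0]}, {"fingers": 3, "travel": [-4.5, -1.1, 0], "dr": [0, 0, 0]}, {"fingers": 3, "travel": [-8.5, -2.1, 0], "dr": [0, 0, 0]}, {"fingers": 3, "travel": [-12.5, -3.1, 0], "dr": [0, 0, 0]}, {"fingers": 3, "travel": [-16.5, -4.1, 0], "dr": [0, 0, 0]}]'

```text
clock: 6.85
tool_pos: [0.5145, 0.0475, 0.1442]
orientation: [-1.546, -2.733, 0.002]
contact_force: [1.3, 0.0, -2.8]
width: 0.0422
grip_force: 62.1
```

>>> play_rows --steps '[{"fingers": 3, "travel": [-4, -1, 0], "dr": [0, 0, 0]}, {"fingers": 3, "travel": [-8, -2, 0], "dr": [0, 0, 0]}, {"fingers": 3, "travel": [-12, -3, 0], "dr": [0, 0, 0]}, {"fingers": 3, "travel": [-16, -4, 0], "dr": [0, 0, 0]}, {"fingers": 3, "travel": [-18.9, -4.7, 0], "dr": [0, 0, 0]}]'

```text
clock: 7.35
tool_pos: [0.5716, -0.1397, 0.1439]
orientation: [-1.548, -2.731, 0.002]
contact_force: [-0.2, -0.2, -4.2]
width: 0.0426
grip_force: 62.1
```

>>> play_rows --steps '[{"fingers": 3, "travel": [0, 0, 0], "dr": [0, 0, 0]}, {"fingers": 3, "travel": [0, 0, 0], "dr": [0, 0, 0]}, {"fingers": 3, "travel": [0, 0, 0], "dr": [0, 0, 0]}]'

```text
clock: 7.65
tool_pos: [0.5716, -0.1363, 0.1444]
orientation: [-1.545, -2.734, 0.0]
contact_force: [0.2, 0.4, -3.7]
width: 0.0423
grip_force: 62.1
```

```bash
cat > look.py <<'E'
from h import *
import sys
from scipy.optimize import least_squares
zu=float(sys.argv[1]); name=sys.argv[2]
s=sensors.state();print(s['tool_pos'].round(4),s['width'],s['grip_force'],s['contact_force'].round(1))
out=[]
for cam in('top','scene','wrist'):
    f=grab(cam);out.append(f); fi=cam=='wrist'
    hsv=cv2.cvtColor(f['img'],cv2.COLOR_RGB2HSV);m=(hsv[:,:,0]>25)&(hsv[:,:,0]<60)&(hsv[:,:,1]>45)&(hsv[:,:,2]>50)
    P=np.array([plane(f,x,y,zu+.022,fi)[:2] for y,x in np.argwhere(m)])
    g=s['tool_pos'][:2];rr=np.hypot(*(P-g).T);P=P[(rr>.055)&(rr<.09)]
    if len(P)<30: print(cam,len(P));continue
    q=least_squares(lambda q:np.hypot(P[:,0]-q[0],P[:,1]-q[1])-q[2],[*g,.072],loss='soft_l1',f_scale=.002);print(cam,'rim',len(P),q.x.round(4))
t=out[0];W=cv2.resize(out[2]['img'],(400,300));p=proj(out[1],s['tool_pos']).astype(int)
S=cv2.resize(out[1]['img'][p[1]-60:p[1]+60,max(p[0]-80,0):max(p[0]-80,0)+160],(400,300),interpolation=3)
T=cv2.resize(t['img'][150:255,240:450],(800,400)[:2] if 0 else (600,300),interpolation=3)
o=np.zeros((600,800,3),np.uint8);o[:300,:400]=W;o[:300,400:]=S;o[300:,:600]=T
cv2.imwrite(name,o[:,:,::-1])
E
python3 look.py .135 pics/l.png
```

```text
[ 0.5716 -0.1363  0.1444] 0.04229340315957648 62.13197708129883 [ 0.2  0.4 -3.7]
top rim 150 [ 0.5692 -0.1344  0.07  ]
scene rim 232 [ 0.5814 -0.1302  0.071 ]
wrist rim 6814 [ 0.5701 -0.1345  0.0687]
```

View pics/l.png

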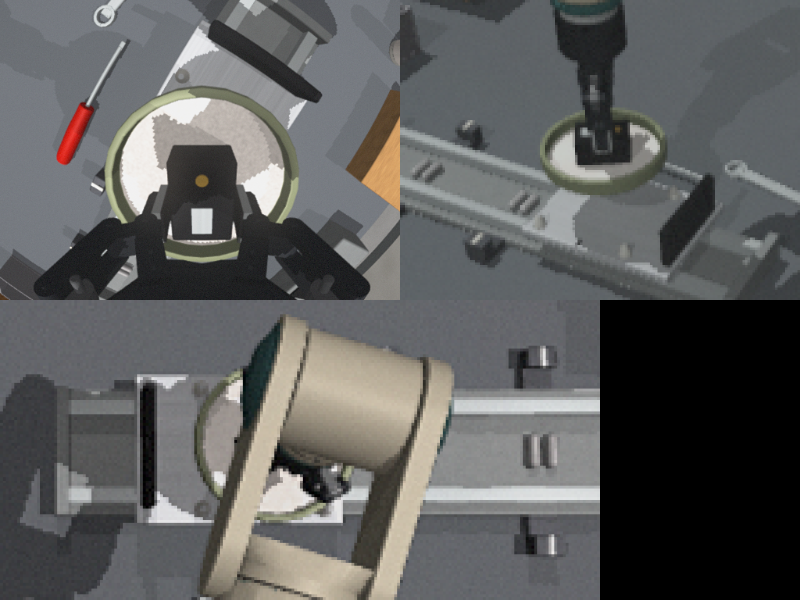

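The clock hangs level over the carrier. The small-scale wrist view has its rim around (203,170), and one locator and the handle show behind it. I'll fit its position and height jointly from the three views.

```bash
cat > tri.py <<'E'
from h import *
from scipy.optimize import least_squares
s=sensors.state();g=s['tool_pos'];print(g.round(4),s['contact_force'].round(1),s['clock'])
def pts(cam,z0):
    f=grab(cam);fi=cam=='wrist'
    hsv=cv2.cvtColor(f['img'],cv2.COLOR_RGB2HSV);m=(hsv[:,:,0]>25)&(hsv[:,:,0]<60)&(hsv[:,:,1]>45)&(hsv[:,:,2]>50)
    uv=np.argwhere(m)[:,::-1];P=np.array([plane(f,*p,z0,fi)[:2] for p in uv])
    rr=np.hypot(*(P-g[:2]).T);uv=uv[(rr>.05)&(rr<.095)]
    uv=uv[::max(1,len(uv)//200)]
    c=ray(f,0,0,fi)[0];D=np.array([ray(f,*p,fi)[1] for p in uv]);return c,D
z0=g[2]+.005
S={k:pts(k,z0) for k in('top','scene','wrist')}
def res(q,ks):
    o=[]
    for k in ks:
        c,D=S[k];X=c+D*((q[2]-c[2])/D[:,2])[:,None]
        o.append((np.hypot(X[:,0]-q[0],X[:,1]-q[1])-.0715)/np.sqrt(len(D)))
    return np.concatenate(o)
for ks in(('top','scene'),('scene','wrist'),('top','wrist'),('top','scene','wrist')):
    q=least_squares(res,[g[0],g[1],z0],args=(ks,),loss='soft_l1',f_scale=.0002).x;print(ks,q.round(4),'underside',(q[2]-.02).round(4))
E
python3 tri.py
```

```text
[ 0.5719 -0.1362  0.1449] [-0. -1. -4.] 7.8
('top', 'scene') [ 0.5714 -0.1372  0.1467] underside 0.1267
('scene', 'wrist') [ 0.5728 -0.1374  0.1483] underside 0.1283
('top', 'wrist') [ 0.5715 -0.1371  0.151 ] underside 0.131
('top', 'scene', 'wrist') [ 0.5721 -0.1373  0.1479] underside 0.1279
```

>>> play_rows --steps '[{"fingers": 3, "travel": [-0.15, 0.05, 1], "dr": [0, 0, 0]}, {"fingers": 3, "travel": [-0.15, 0.05, 2], "dr": [0, 0, 0]}, {"fingers": 3, "travel": [-0.15, 0.05, 3.5], "dr": [0, 0, 0]}, {"fingers": 3, "travel": [-0.15, 0.05, 4.5], "dr": [0, 0, 0]}, {"fingers": 3, "travel": [-0.15, 0.05, 5], "dr": [0, 0, 0]}]'

```text
clock: 8.45
tool_pos: [0.5723, -0.138, 0.0924]
orientation: [-1.546, -2.731, 0.001]
contact_force: [0.3, -0.5, -3.7]
width: 0.0423
grip_force: 62.1
```

```bash
python3 tri.py
python3 - <<'E'
from h import *
w=grab('wrist');s=grab('scene')
W=cv2.resize(w['img'],(400,300))
o=np.array([.5733,-.138,0])
S=s['img'];c=proj(s,o+[0,0,.06]).astype(int);x0,y0=c[0]-50,c[1]-50
S=cv2.resize(S[y0:y0+75,x0:x0+100],(800,600),interpolation=3)
cv2.imwrite('pics/o.png',S[:,:,::-1]);print(x0,y0)
for dx in(-.0605,.0605):
  for dy in(-.0605,.0605):
    print(dx,dy,(proj(s,o+[dx,dy,.07])-[x0,y0]+.5)*8)
E
```

```text
[ 0.5723 -0.138   0.0924] [ 0.3 -0.5 -3.7] 8.45
('top', 'scene') [ 0.5716 -0.139   0.0939] underside 0.0739
('scene', 'wrist') [ 0.5735 -0.1385  0.0962] underside 0.0762
('top', 'wrist') [ 0.5719 -0.1385  0.0991] underside 0.0791
('top', 'scene', 'wrist') [ 0.5725 -0.1389  0.0955] underside 0.0755
150 137
-0.0605 -0.0605 [358.26047339 265.09661433]
-0.0605 0.0605 [619.80930864 345.98460666]
0.0605 -0.0605 [187.72386476 438.85288382]
0.0605 0.0605 [461.29116499 530.70058825]
```

View pics/o.png

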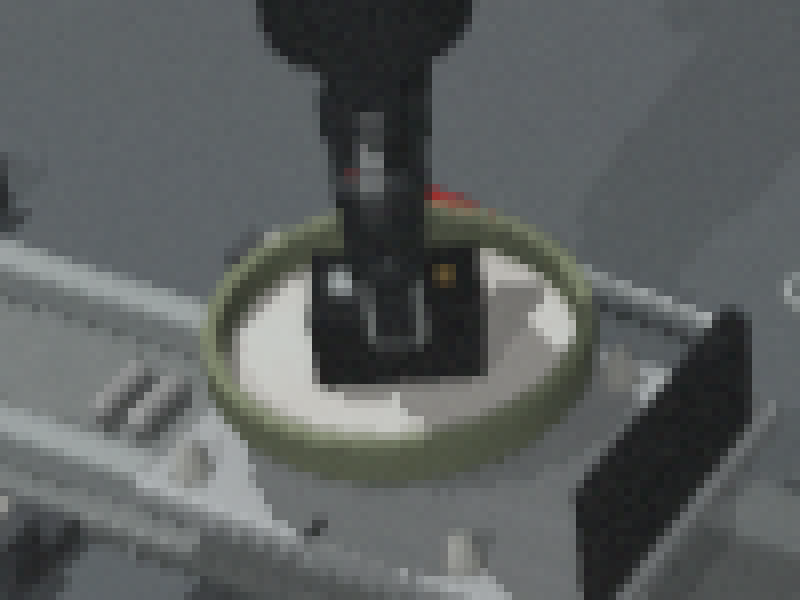

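Locator tips show at (193,443), (460,532) and (620,350), within a pixel or so of the prediction for nest (0.573,-0.138). The clock is within about 1 mm of centre, so I'm lowering it slowly while watching the force.

>>> play_rows --steps '[{"fingers": 3, "travel": [0, 0.1, 0.4], "dr": [0, 0, 0]}, {"fingers": 3, "travel": [0, 0.1, 0.8], "dr": [0, 0, 0]}, {"fingers": 3, "travel": [0, 0.1, 1.2], "dr": [0, 0, 0]}, {"fingers": 3, "travel": [0, 0.1, 1.6], "dr": [0, 0, 0]}, {"fingers": 3, "travel": [0, 0.1, 1.9], "dr": [0, 0, 0]}]'

```text
clock: 9.2
tool_pos: [0.574, -0.1377, 0.0752]
orientation: [-1.547, -2.734, 0.0]
contact_force: [-1.5, 0.3, -3.2]
width: 0.0425
grip_force: 62.1
```

>>> play_rows --steps '[{"fingers": 3, "travel": [0, 0, 0.1], "dr": [0, 0, 0]}, {"fingers": 3, "travel": [0, 0, 0.2], "dr": [0, 0, 0]}, {"fingers": 3, "travel": [0, 0, 0.3], "dr": [0, 0, 0]}, {"fingers": 3, "travel": [0, 0, 0.3], "dr": [0, 0, 0]}]'

```text
clock: 9.6
tool_pos: [0.5741, -0.1378, 0.0728]
orientation: [1.547, 2.734, -0.0]
contact_force: [0.6, 0.5, -3.4]
width: 0.0425
grip_force: 62.1
```

>>> play_rows --steps '[{"fingers": 3, "travel": [0, 0, 0.1], "dr": [0, 0, 0]}, {"fingers": 3, "travel": [0, 0, 0.2], "dr": [0, 0, 0]}, {"fingers": 3, "travel": [0, 0, 0.3], "dr": [0, 0, 0]}, {"fingers": 3, "travel": [0, 0, 0.4], "dr": [0, 0, 0]}, {"fingers": 3, "travel": [0, 0, 0.4], "dr": [0, 0, 0]}]'

```text
clock: 10.1
tool_pos: [0.574, -0.1378, 0.0686]
orientation: [-1.547, -2.734, 0.0]
contact_force: [-0.2, 0.6, -4.0]
width: 0.0424
grip_force: 62.1
```

>>> play_rows --steps '[{"fingers": 3, "travel": [0, 0, 0.1], "dr": [0, 0, 0]}, {"fingers": 3, "travel": [0, 0, 0.2], "dr": [0, 0, 0]}, {"fingers": 3, "travel": [0, 0, 0.2], "dr": [0, 0, 0]}]'

```text
clock: 10.4
tool_pos: [0.574, -0.1378, 0.0666]
orientation: [-1.547, -2.734, 0.0]
contact_force: [-1.1, -1.3, -3.4]
width: 0.0421
grip_force: 62.1
```

>>> play_rows --steps '[{"fingers": 3, "travel": [0, 0, 0.1], "dr": [0, 0, 0]}, {"fingers": 3, "travel": [0, 0, 0.2], "dr": [0, 0, 0]}, {"fingers": 3, "travel": [0, 0, 0.2], "dr": [0, 0, 0]}]'

```text
clock: 10.7
tool_pos: [0.574, -0.1377, 0.0646]
orientation: [-1.547, -2.734, 0.0]
contact_force: [-0.6, -0.2, -4.2]
width: 0.0423
grip_force: 62.1
```

>>> play_rows --steps '[{"fingers": 3, "travel": [0, 0, 0.1], "dr": [0, 0, 0]}, {"fingers": 3, "travel": [0, 0, 0.2], "dr": [0, 0, 0]}, {"fingers": 3, "travel": [0, 0, 0.2], "dr": [0, 0, 0]}]'

```text
clock: 11.0
tool_pos: [0.5742, -0.1378, 0.0628]
orientation: [1.547, 2.734, -0.0]
contact_force: [0.7, -0.1, -3.1]
width: 0.0422
grip_force: 62.1
```

```bash
python3 tri.py
```

```text
[ 0.5742 -0.1378  0.0628] [ 0.7 -0.1 -3.1] 11.0
('top', 'scene') [ 0.5734 -0.1386  0.0651] underside 0.0451
('scene', 'wrist') [ 0.5748 -0.1383  0.0668] underside 0.0468
('top', 'wrist') [ 0.5737 -0.1384  0.0686] underside 0.0486
('top', 'scene', 'wrist') [ 0.5741 -0.1385  0.0663] underside 0.0463
```

>>> play_rows --steps '[{"fingers": 3, "travel": [0, 0, 0.05], "dr": [0, 0, 0]}, {"fingers": 3, "travel": [0, 0, 0.1], "dr": [0, 0, 0]}, {"fingers": 3, "travel": [0, 0, 0.1], "dr": [0, 0, 0]}]'

```text
clock: 11.45
tool_pos: [0.5742, -0.1378, 0.0626]
orientation: [1.547, 2.734, -0.0]
contact_force: [-3.9, 1.1, 4.6]
width: 0.0421
grip_force: 62.8
```

>>> play_rows --steps '[{"fingers": 3, "travel": [0, 0, 0.05], "dr": [0, 0, 0]}, {"fingers": 3, "travel": [0, 0, 0.1], "dr": [0, 0, 0]}, {"fingers": 3, "travel": [0, 0, 0.1], "dr": [0, 0, 0]}]'

```text
clock: 11.75
tool_pos: [0.5742, -0.138, 0.0625]
orientation: [1.547, 2.734, -0.0]
contact_force: [-7.9, 0.6, 10.0]
width: 0.042
grip_force: 63.6
```

Contact came at the expected seating height, so I'm releasing.

>>> play_rows --steps '[{"fingers": 4.8, "travel": [0, 0, -0.1], "dr": [0, 0, 0]}, {"fingers": 5.5, "travel": [0, 0, -0.1], "dr": [0, 0, 0]}, {"fingers": 6.5, "travel": [0, 0, -0.1], "dr": [0, 0, 0]}, {"fingers": 6.5, "travel": [0, 0, -0.1], "dr": [0, 0, 0]}, {"fingers": 6.5, "travel": [0, 0, -0.1], "dr": [0, 0, 0]}]'

```text
clock: 12.25
tool_pos: [0.5742, -0.1378, 0.0616]
orientation: [-1.547, -2.734, 0.0]
contact_force: [-0.5, -0.3, 0.0]
width: 0.065
grip_force: 0.0
```

>>> play_rows --steps '[{"fingers": 6.5, "travel": [0, 0, -1], "dr": [0, 0, 0]}, {"fingers": 6.5, "travel": [0, 0, -3], "dr": [0, 0, 0]}, {"fingers": 6.5, "travel": [0, 0, -7], "dr": [0, 0, 0]}, {"fingers": 6.5, "travel": [0, 0, -11], "dr": [0, 0, 0]}, {"fingers": 6.5, "travel": [0, 0, -13], "dr": [0, 0, 0]}]'

```text
clock: 12.75
tool_pos: [0.5753, -0.1381, 0.1972]
orientation: [1.544, 2.729, 0.002]
contact_force: [-0.0, -1.0, -0.3]
width: 0.0654
grip_force: 0.0
```

```bash
sed -i 's/^z0=.*/z0=.074/' tri.py; python3 tri.py; python3 d.py .5733 .05 .17 90
```

```text
[ 0.5753 -0.1381  0.1972] [-0.  -1.  -0.3] 12.75
('top', 'scene') [ 0.5738 -0.1389  0.0648] underside 0.0448
('scene', 'wrist') [ 0.5747 -0.1401  0.0658] underside 0.0458
('top', 'wrist') [ 0.5734 -0.1385  0.0718] underside 0.0518
('top', 'scene', 'wrist') [ 0.5743 -0.1394  0.0658] underside 0.0458
12.9 [ 0.5749 -0.138   0.194 ] yawY 31.0 tilt [ 0.0038 -0.0013 -1.    ] travel cm [16.2   9.54  2.37] drz -1.0298 j [-0.3   0.24  1.23 -0.    1.66 -0.84] F [-0.4 -1.  -1.1] grip 0.0 0.06520037312293947
```

The clock is seated and flat at (0.574,-0.139). Next I'll grip the handle across its thickness from above.

>>> play_rows --steps '[{"fingers": 4, "travel": [2, 1.2, 0], "dr": [0, 0, -0.14]}, {"fingers": 4, "travel": [4, 2.4, 0], "dr": [0, 0, -0.28]}, {"fingers": 4, "travel": [6, 3.6, 0], "dr": [0, 0, -0.42]}, {"fingers": 4, "travel": [8, 4.8, 0], "dr": [0, 0, -0.56]}, {"fingers": 4, "travel": [9.9, 5.8, 0], "dr": [0, 0, -0.7]}]'

```text
clock: 13.4
tool_pos: [0.5721, -0.0219, 0.1897]
orientation: [-0.506, -3.097, 0.0]
contact_force: [-0.5, -0.4, -0.1]
width: 0.0399
grip_force: 0.0
```

>>> play_rows --steps '[{"fingers": 4, "travel": [0, 0, 0], "dr": [0, 0, -0.11]}, {"fingers": 4, "travel": [0, 0, 0], "dr": [0, 0, -0.22]}, {"fingers": 4, "travel": [0, 0, 0], "dr": [0, 0, -0.33]}, {"fingers": 4, "travel": [0, 0, 0], "dr": [0, 0, -0.33]}]'

```text
clock: 13.8
tool_pos: [0.5721, -0.0229, 0.1899]
orientation: [0.002, -3.138, -0.0]
contact_force: [0.4, -0.8, -0.5]
width: 0.0397
grip_force: 0.0
```

```bash
python3 - <<'E'
from h import *
for cam in('top','scene','wrist'):
    f=grab(cam);fi=cam=='wrist';g=f['img'].max(2)
    # dark handle top edge: dark pixels cast to z=.107 within region
    P=[(p,plane(f,p[1],p[0],.107,fi)[:2]) for p in np.argwhere(g<(40 if fi else 45))]
    Q=np.array([q for p,q in P if abs(q[0]-.573)<.075 and abs(q[1]+.023)<.03])
    if len(Q)>10: print(cam,len(Q),Q.min(0).round(4),Q.max(0).round(4),np.median(Q,0).round(4),cv2.minAreaRect((Q*1000).astype(np.float32)))
E
python3 d.py .5735 -.023 .095 90
```

```text
top 94 [ 0.5004 -0.0515] [0.5663 0.0036] [ 0.5415 -0.0238] ((529.0667724609375, -24.255821228027344), (39.818748474121094, 69.30512237548828), 75.66919708251953)
scene 259 [ 0.5211 -0.0254] [0.6469 0.0069] [ 0.5961 -0.0102] ((584.0092163085938, -9.292251586914062), (125.96790313720703, 32.086055755615234), 0.2955731749534607)
13.95 [ 0.5725 -0.0231  0.1908] yawY 89.86 tilt [-1.6e-03  1.0e-04 -1.0e+00] travel cm [-0.12  0.01  9.58] drz -0.0025 j [-0.1   0.2   1.29 -0.    1.66 -1.67] F [0.2 0.6 0.3] grip 0.0 0.040059401632660474
```

The rough handle position from the top view, y about -0.024, agrees with the nest offset. I'm descending over it.

>>> play_rows --steps '[{"fingers": 4, "travel": [0, 0, 3], "dr": [0, 0, 0]}, {"fingers": 4, "travel": [0, 0, 6], "dr": [0, 0, 0]}, {"fingers": 4, "travel": [0, 0, 7.5], "dr": [0, 0, 0]}, {"fingers": 4, "travel": [0, 0, 8.5], "dr": [0, 0, 0]}, {"fingers": 4, "travel": [0, 0, 9.5], "dr": [0, 0, 0]}]'

```text
clock: 14.45
tool_pos: [0.5733, -0.0231, 0.097]
orientation: [0.001, 3.14, -0.0]
contact_force: [-0.4, 0.8, -0.2]
width: 0.0401
grip_force: 0.0
```

>>> play_rows --steps '[{"fingers": 2.5, "travel": [0, 0, 0], "dr": [0, 0, 0]}, {"fingers": 1.8, "travel": [0, 0, 0], "dr": [0, 0, 0]}, {"fingers": 1, "travel": [0, 0, 0], "dr": [0, 0, 0]}, {"fingers": 0.5, "travel": [0, 0, 0], "dr": [0, 0, 0]}, {"fingers": 0.5, "travel": [0, 0, 0], "dr": [0, 0, 0]}]'

```text
clock: 14.95
tool_pos: [0.5731, -0.0231, 0.0974]
orientation: [-0.0, 3.141, -0.0]
contact_force: [0.5, -0.6, 0.3]
width: 0.0049
grip_force: 0.0
```

>>> play_rows --steps '[{"fingers": 4, "travel": [0, 0, 0], "dr": [0, 0, 0]}, {"fingers": 4, "travel": [0, 0, 0], "dr": [0, 0, 0]}, {"fingers": 4, "travel": [0, 0, 0], "dr": [0, 0, 0]}, {"fingers": 4, "travel": [0, 0, 0], "dr": [0, 0, 0]}]'

```text
clock: 15.35
tool_pos: [0.5729, -0.0231, 0.0968]
orientation: [-0.0, 3.142, -0.0]
contact_force: [0.9, 1.5, -0.2]
width: 0.0398
grip_force: 0.0
```

>>> play_rows --steps '[{"fingers": 4, "travel": [0, 0, 0.5], "dr": [0, 0, 0]}, {"fingers": 4, "travel": [0, 0, 1], "dr": [0, 0, 0]}, {"fingers": 4, "travel": [0, 0, 1.5], "dr": [0, 0, 0]}, {"fingers": 4, "travel": [0, 0, 2], "dr": [0, 0, 0]}, {"fingers": 4, "travel": [0, 0, 2.5], "dr": [0, 0, 0]}]'

```text
clock: 15.85
tool_pos: [0.5728, -0.023, 0.0712]
orientation: [0.0, -3.141, 0.0]
contact_force: [-0.2, -0.2, 0.4]
width: 0.0399
grip_force: 0.0
```

>>> play_rows --steps '[{"fingers": 2.5, "travel": [0, 0, 0], "dr": [0, 0, 0]}, {"fingers": 1.8, "travel": [0, 0, 0], "dr": [0, 0, 0]}, {"fingers": 1.2, "travel": [0, 0, 0], "dr": [0, 0, 0]}, {"fingers": 0.5, "travel": [0, 0, 0], "dr": [0, 0, 0]}, {"fingers": 0.5, "travel": [0, 0, 0], "dr": [0, 0, 0]}]'

```text
clock: 16.35
tool_pos: [0.573, -0.0231, 0.0722]
orientation: [-0.0, 3.141, -0.0]
contact_force: [-0.6, 0.0, 2.3]
width: 0.0106
grip_force: 60.4
```

The handle is gripped (10.6 mm, 60 N). Tool -y is now the travel direction, so I'm pushing to just short of the first bump.

>>> play_rows --steps '[{"fingers": 0.5, "travel": [0, -0.8, 0], "dr": [0, 0, 0]}, {"fingers": 0.5, "travel": [0, -2, 0], "dr": [0, 0, 0]}, {"fingers": 0.5, "travel": [0, -3.2, 0], "dr": [0, 0, 0]}, {"fingers": 0.5, "travel": [0, -4.4, 0], "dr": [0, 0, 0]}, {"fingers": 0.5, "travel": [-0.05, -5.6, 0], "dr": [0, 0, 0]}]'

```text
clock: 16.85
tool_pos: [0.5732, -0.0805, 0.0722]
orientation: [-0.0, -3.141, 0.0]
contact_force: [-5.4, 1.6, 6.8]
width: 0.0101
grip_force: 61.1
```

>>> play_rows --steps '[{"fingers": 0.5, "travel": [0, -1.2, 0], "dr": [0, 0, 0]}, {"fingers": 0.5, "travel": [0, -2.4, 0], "dr": [0, 0, 0]}, {"fingers": 0.5, "travel": [0, -3.4, 0], "dr": [0, 0, 0]}, {"fingers": 0.5, "travel": [0, -4.2, 0], "dr": [0, 0, 0]}, {"fingers": 0.5, "travel": [-0.05, -4.8, 0], "dr": [0, 0, 0]}]'

```text
clock: 17.35
tool_pos: [0.5733, -0.1288, 0.0722]
orientation: [-0.001, -3.14, 0.001]
contact_force: [-6.5, 2.1, 7.9]
width: 0.0109
grip_force: 61.3
```

```bash
cat > st.py <<'E'
from h import *
s=sensors.state();print(s['tool_pos'].round(4),s['contact_force'].round(1),s['clock'],s['grip_force'],s['width'])
f=grab('top');g=f['img'].astype(int).max(2)
# bright-line peaks on posts (z=.03) and tick positions: rows near posts
for X,z in((.6687,.03),(.4773,.03),(.641,.052),(.505,.052)):
    for dx in(-.004,0,.004):
        ys=np.arange(-.20,-.32,-.002);v=[]
        for y in ys:
            u=proj(f,[X+dx,y,z]);v.append(int(cv2.getRectSubPix(g.astype(np.float32),(1,1),tuple(map(float,u)))[0,0]))
        print(X+dx,' '.join(map(str,v)))
E
python3 st.py
```

```text
[ 0.5733 -0.1288  0.0722] [-6.5  2.1  7.9] 17.35 61.305681467056274 0.010936778146831222
0.6647 155 153 151 152 148 144 144 140 136 134 127 124 124 113 106 102 100 102 104 101 79 61 65 64 58 45 30 24 29 59 82 98 94 92 96 129 184 220 161 115 86 93 97 99 98 102 104 104 106 109 110 109 108 108 103 106 109 109 110 109
0.6687 140 137 133 128 122 117 117 115 112 109 104 103 106 106 106 107 106 106 106 104 82 60 62 62 59 53 31 21 32 60 81 95 93 94 98 139 187 216 139 102 88 93 94 95 96 103 106 105 105 105 107 105 105 107 107 108 109 108 108 108
0.6727 110 109 108 107 105 104 106 105 104 106 107 108 108 107 107 107 107 106 104 103 86 65 68 70 70 67 51 38 39 60 78 89 88 91 98 147 191 219 141 102 89 93 95 95 94 103 109 106 106 106 106 107 107 107 106 106 106 107 108 108
0.4733 108 98 92 82 70 61 61 62 60 61 63 63 62 61 61 79 120 172 199 203 199 198 199 200 199 199 194 185 155 110 73 89 91 90 93 131 179 229 169 121 87 89 89 86 77 89 99 98 96 96 97 95 95 96 97 97 96 96 97 101
0.4773 96 97 95 92 86 66 61 63 66 64 63 63 62 62 64 64 88 133 190 206 201 199 200 200 199 200 200 199 196 140 69 86 90 92 
[... 1012 characters left out ...]
224 223
0.501 216 218 220 215 191 145 63 56 62 62 64 64 62 63 62 61 63 100 151 208 201 199 199 198 197 197 199 201 202 200 187 186 191 197 195 197 204 215 218 217 219 221 221 218 217 218 219 219 220 220 218 217 217 219 222 227 231 230 230 229
0.505 211 206 198 142 115 100 64 56 57 60 62 63 62 65 64 61 60 84 131 199 201 200 198 196 197 198 195 199 198 191 159 150 152 156 165 171 174 172 170 173 204 215 218 220 219 219 221 217 211 197 165 139 133 151 176 201 223 226 227 225
0.509 126 91 84 82 81 81 76 64 54 57 62 64 63 64 64 63 58 71 102 156 190 203 199 199 198 198 199 199 197 191 163 134 112 118 128 136 139 150 159 164 155 161 176 197 205 213 221 211 148 75 78 85 92 98 118 152 194 219 226 226
```

```bash
sed 's/^z0=.*/g=np.array([.574,-.250,0]);z0=.074/; s/rr>.05)&(rr<.095/rr>.03)\&(rr<.11/' tri.py > tri2.py; python3 tri2.py
python3 - <<'E'
from h import *
f=grab('top');g=f['img'].max(2).astype(np.float32)
for X in(.52,.56,.60,.63):
    print(X,[int(cv2.getRectSubPix(g,(1,1),tuple(map(float,proj(f,[X,y,.052]))))[0,0]) for y in np.arange(-.30,-.37,-.003)])
s=grab('scene');g=s['img'].max(2).astype(np.float32)
for X in(.641,.645):
    print('scene tick',X,[int(cv2.getRectSubPix(g,(1,1),tuple(map(float,proj(s,[X,y,.052]))))[0,0]) for y in np.arange(-.22,-.29,-.003)])
E
```

```text
[ 0.5733 -0.1297  0.0722] [-5.3 -1.6  7.4] 17.4
('top', 'scene') [ 0.5742 -0.2433  0.0645] underside 0.0445
('scene', 'wrist') [ 0.5759 -0.2439  0.0659] underside 0.0459
('top', 'wrist') [ 0.5743 -0.242   0.0694] underside 0.0494
('top', 'scene', 'wrist') [ 0.5751 -0.2432  0.0658] underside 0.0458
0.52 [140, 151, 147, 169, 228, 226, 224, 214, 172, 162, 166, 167, 165, 166, 166, 159, 157, 156, 158, 158, 158, 152, 158, 156]
0.56 [225, 227, 194, 137, 80, 71, 143, 175, 147, 141, 141, 141, 141, 140, 139, 139, 141, 142, 142, 142, 144, 144, 143, 142]
0.6 [218, 140, 120, 36, 68, 130, 176, 193, 166, 125, 128, 130, 128, 127, 130, 129, 129, 128, 127, 128, 127, 128, 130, 132]
0.63 [123, 101, 102, 126, 179, 219, 226, 214, 111, 133, 137, 135, 135, 135, 133, 131, 128, 128, 128, 129, 130, 131, 132, 131]
scene tick 0.641 [93, 91, 87, 90, 88, 88, 88, 85, 85, 86, 85, 85, 87, 88, 92, 93, 101, 140, 155, 167, 171, 173, 173, 174]
scene tick 0.645 [106, 106, 101, 94, 97, 103, 94, 84, 91, 98, 95, 97, 126, 119, 126, 149, 167, 167, 172, 175, 174, 172, 179, 177]
```

The clock is at y=-0.243 and flat, with the white lines at y=-0.274. About 30 mm remain, taken slowly with force readings.

>>> play_rows --steps '[{"fingers": 0.5, "travel": [0.03, -0.4, 0], "dr": [0, 0, 0]}, {"fingers": 0.5, "travel": [0.05, -0.8, 0], "dr": [0, 0, 0]}, {"fingers": 0.5, "travel": [0.05, -1, 0], "dr": [0, 0, 0]}]'

```text
clock: 17.95
tool_pos: [0.5733, -0.1385, 0.0722]
orientation: [0.001, 3.141, -0.001]
contact_force: [-2.0, 1.9, 5.6]
width: 0.0107
grip_force: 61.0
```

>>> play_rows --steps '[{"fingers": 0.5, "travel": [0, -0.2, 0], "dr": [0, 0, 0]}, {"fingers": 0.5, "travel": [0, -0.4, 0], "dr": [0, 0, 0]}, {"fingers": 0.5, "travel": [0, -0.5, 0], "dr": [0, 0, 0]}]'

```text
clock: 18.25
tool_pos: [0.5733, -0.141, 0.0722]
orientation: [0.001, -3.141, -0.005]
contact_force: [-3.5, 10.8, 7.9]
width: 0.0104
grip_force: 61.3
```

>>> play_rows --steps '[{"fingers": 0.5, "travel": [0, -0.2, 0], "dr": [0, 0, 0]}, {"fingers": 0.5, "travel": [0, -0.4, 0], "dr": [0, 0, 0]}, {"fingers": 0.5, "travel": [0, -0.5, 0], "dr": [0, 0, 0]}]'

```text
clock: 18.55
tool_pos: [0.5733, -0.1472, 0.0722]
orientation: [-0.0, 3.142, 0.001]
contact_force: [-2.1, 3.8, 6.2]
width: 0.0104
grip_force: 61.0
```

>>> play_rows --steps '[{"fingers": 0.5, "travel": [0, -0.2, 0], "dr": [0, 0, 0]}, {"fingers": 0.5, "travel": [0, -0.4, 0], "dr": [0, 0, 0]}, {"fingers": 0.5, "travel": [0, -0.4, 0], "dr": [0, 0, 0]}]'

```text
clock: 18.85
tool_pos: [0.5734, -0.153, 0.0722]
orientation: [0.002, 3.141, -0.003]
contact_force: [-1.3, -4.5, 4.9]
width: 0.011
grip_force: 60.9
```

The bump was felt at y≈-0.140 and the detent now pulls forward. I'll take it 5 mm more and release.

>>> play_rows --steps '[{"fingers": 0.5, "travel": [0, -0.2, 0], "dr": [0, 0, 0]}, {"fingers": 0.5, "travel": [0, -0.4, 0], "dr": [0, 0, 0]}, {"fingers": 0.5, "travel": [0, -0.5, 0], "dr": [0, 0, 0]}, {"fingers": 0.5, "travel": [0, -0.5, 0], "dr": [0, 0, 0]}]'

```text
clock: 19.25
tool_pos: [0.5734, -0.1577, 0.0723]
orientation: [0.001, 3.141, -0.003]
contact_force: [-2.0, -3.4, 5.2]
width: 0.0107
grip_force: 60.9
```

```bash
sed -i 's/-.250,0/-.272,0/' tri2.py; python3 tri2.py
python3 - <<'E'
from h import *
f=grab('top');g=f['img'].max(2).astype(np.float32)
for X in(.52,.63):
    print(X,[int(cv2.getRectSubPix(g,(1,1),tuple(map(float,proj(f,[X,y,.052]))))[0,0]) for y in np.arange(-.335,-.375,-.002)])
E
```

```text
[ 0.5734 -0.1577  0.0723] [-2.  -3.4  5.2] 19.25
('top', 'scene') [ 0.5743 -0.2713  0.0646] underside 0.0446
('scene', 'wrist') [ 0.5757 -0.2724  0.0656] underside 0.0456
('top', 'wrist') [ 0.5742 -0.2703  0.0692] underside 0.0492
('top', 'scene', 'wrist') [ 0.5751 -0.2714  0.0658] underside 0.0458
0.52 [149, 166, 185, 205, 224, 226, 225, 221, 191, 169, 156, 155, 157, 158, 157, 157, 157, 158, 160, 159]
0.63 [102, 118, 142, 182, 211, 226, 227, 220, 181, 123, 126, 128, 130, 129, 132, 134, 130, 130, 130, 131]
```

>>> play_rows --steps '[{"fingers": 0.5, "travel": [0, -0.1, 0], "dr": [0, 0, 0]}, {"fingers": 0.5, "travel": [0, -0.2, 0], "dr": [0, 0, 0]}, {"fingers": 0.5, "travel": [0, -0.2, 0], "dr": [0, 0, 0]}]'

```text
clock: 19.75
tool_pos: [0.5734, -0.1584, 0.0722]
orientation: [0.0, 3.141, 0.001]
contact_force: [-2.0, 2.8, 6.4]
width: 0.0104
grip_force: 61.1
```

>>> play_rows --steps '[{"fingers": 1.4, "travel": [0, 0, 0], "dr": [0, 0, 0]}, {"fingers": 2.5, "travel": [0, 0, 0], "dr": [0, 0, 0]}, {"fingers": 4, "travel": [0, 0, 0], "dr": [0, 0, 0]}, {"fingers": 4, "travel": [0, 0, 0], "dr": [0, 0, 0]}, {"fingers": 4, "travel": [0, 0, 0], "dr": [0, 0, 0]}]'

```text
clock: 20.25
tool_pos: [0.5733, -0.1581, 0.0716]
orientation: [0.0, -3.141, 0.0]
contact_force: [0.6, 0.3, -0.0]
width: 0.04
grip_force: 0.0
```

```bash
python3 tri2.py
python3 - <<'E'
from h import *
f=grab('top');g=f['img'].max(2).astype(np.float32)
for X in(.52,.63):
    print(X,[int(cv2.getRectSubPix(g,(1,1),tuple(map(float,proj(f,[X,y,.052]))))[0,0]) for y in np.arange(-.335,-.375,-.002)])
E
```

```text
[ 0.5733 -0.1581  0.0716] [ 0.6  0.3 -0. ] 20.25
('top', 'scene') [ 0.5746 -0.2715  0.065 ] underside 0.045
('scene', 'wrist') [ 0.5756 -0.2738  0.0653] underside 0.0453
('top', 'wrist') [ 0.5741 -0.2706  0.0702] underside 0.0502
('top', 'scene', 'wrist') [ 0.5753 -0.272   0.0662] underside 0.0462
0.52 [143, 146, 181, 217, 225, 225, 224, 223, 221, 188, 150, 153, 155, 156, 155, 158, 159, 158, 156, 156]
0.63 [106, 113, 135, 169, 205, 226, 224, 219, 187, 138, 129, 127, 129, 130, 131, 131, 131, 133, 133, 132]
```

The force reversed through zero at the detent centre and the carrier held there on release. I'm retreating upward and then checking.

>>> play_rows --steps '[{"fingers": 4, "travel": [0, 0, -1.5], "dr": [0, 0, 0]}, {"fingers": 4, "travel": [0, 0, -4], "dr": [0, 0, 0]}, {"fingers": 4, "travel": [0, 0, -8], "dr": [0, 0, 0]}, {"fingers": 4, "travel": [0, 0, -12], "dr": [0, 0, 0]}, {"fingers": 4, "travel": [0, 0, -14], "dr": [0, 0, 0]}]'

```text
clock: 20.95
tool_pos: [0.5744, -0.1584, 0.2179]
orientation: [-0.0, 3.135, -0.004]
contact_force: [-0.5, 0.7, -0.4]
width: 0.04
grip_force: 0.0
```

>>> play_rows --steps '[{"fingers": 4, "travel": [0, 4, 0], "dr": [0, 0, 0]}, {"fingers": 4, "travel": [0, 8, 0], "dr": [0, 0, 0]}, {"fingers": 4, "travel": [0, 12, 0], "dr": [0, 0, 0]}, {"fingers": 4, "travel": [0, 16, 0], "dr": [0, 0, 0]}, {"fingers": 4, "travel": [0, 20, 0], "dr": [0, 0, 0]}]'

```text
clock: 21.45
tool_pos: [0.5732, 0.0435, 0.2134]
orientation: [-0.0, 3.14, -0.0]
contact_force: [-0.4, 0.3, -0.6]
width: 0.04
grip_force: 0.0
```

```bash
python3 tri2.py
python3 - <<'E'
from h import *
f=grab('top');g=f['img'].max(2).astype(np.float32)
for X,z in((.6687,.03),(.641,.052),(.644,.052),(.505,.052),(.502,.052),(.4773,.03)):
    print(X,[int(cv2.getRectSubPix(g,(1,1),tuple(map(float,proj(f,[X,y,z]))))[0,0]) for y in np.arange(-.256,-.292,-.002)])
E
```

```text
[0.5732 0.0435 0.2134] [-0.4  0.3 -0.6] 21.45
('top', 'scene') [ 0.574  -0.2721  0.0644] underside 0.0444
('scene', 'wrist') [ 0.5752 -0.2737  0.0652] underside 0.0452
('top', 'wrist') [ 0.5732 -0.2704  0.0707] underside 0.0507
('top', 'scene', 'wrist') [ 0.5746 -0.2724  0.0656] underside 0.0456
0.6687 [34, 59, 81, 95, 94, 93, 95, 137, 183, 211, 133, 100, 89, 92, 94, 95, 93, 100]
0.641 [94, 116, 130, 139, 153, 171, 183, 180, 182, 186, 193, 181, 175, 167, 134, 90, 56, 51]
0.644 [171, 159, 143, 125, 112, 103, 96, 87, 85, 84, 82, 84, 85, 86, 89, 92, 95, 101]
0.505 [146, 147, 146, 148, 154, 163, 165, 165, 164, 161, 158, 157, 158, 150, 145, 148, 149, 150]
0.502 [113, 113, 120, 132, 144, 155, 159, 157, 150, 154, 155, 155, 157, 162, 166, 170, 170, 173]
0.4773 [32, 52, 77, 88, 90, 91, 99, 144, 190, 228, 168, 119, 84, 88, 88, 84, 69, 84]
```

The clock is flat in the nest at y≈-0.272 and the station line is at -0.273. Nothing is touching the robot, so I'm handing in.

```bash
python3 -c "
from station import r
print(r.sign_off())"
```

```text
the job is handed in; nothing more can be done
None
```

The large clock is lying flat in the nest and the carrier is in the next station's detent, about 1 mm from the white lines by the cameras; the job was handed in at about 21.5 s.

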